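Sort sanding blocks by drag

ROBOT

A 7-joint arm with a two-finger parallel gripper is mounted at the origin on a cart in front of the work surface, level with it; the furniture and walls round the work are solid. World frame = base frame: x ahead of the robot, y to its left, z up, the work surface at z = 0. Lengths are in mm, angles in rad, forces in N, time in s.
With the tool pointing down it reaches from about 425 to 950 mm from the base axis. Payload 4.7 kg.
Tool frame: the origin (TCP) lies at the very end of the fingers, on their centre line; the grasp point (between the pads) lies 19 mm behind it; z points along the fingers, y is the line along which they close (so a half turn about z gives the same grasp; the last joint's range is limited). The gripper opens to 87 mm and grips with 3 to 60 N. Pads are 19 mm wide; open, the fingers measure 117 mm over their backs; the gripper's body (75 mm by 190 mm) begins 51 mm behind the grasp point.
Start: joints at [1.083, 0.469, -0.049, 1.532, 0.024, 1.141, -0.082], TCP at [298.986, -605.191, 222.573] pointing down, gripper open.
Joint ranges: [-2.59, 2.59], [-0.33, 1.99], [-1.39, 1.29], [0.1, 2.45], [-1.04, 4.18], [0.21, 1.99], [-2.66, 2.66]. Speed limits (rad/s): [2.57, 2.57, 3.14, 3.14, 3.14, 3.14, 3.14].

INTERFACE

Orientations are given as a unit quaternion [w, x, y, z].
In Python, from cell import monitor, cams, hand_in gives the robot as it stands.
- The arm moves only by the tool send_rows, never from a script. Its argument "motion" is a list of rows, each an object with "dp": the shift along the tool's x, y, z in m, a list of three; "twist": the turn, a rotation vector about the tool's x, y, z in degrees, a list of three; "jaw": the opening in per cent of the stroke, from 0 (shut) to 100 (fully open). A call has 1 to 5 rows; each row is the pose to reach, as a shift and turn from the pose commanded when the call began, along the tool's axes at that moment; what a row does not reach only later rows make up. A row lasts 1/10 s, in which the tool goes at most 50 mm and 8.59 degrees, less where a joint would pass 70% of its speed; a pose out of reach is approached as far as the arm can. A call with a gripper value outside its range is refused whole. The fingers move at their own pace and stop on an object; the grip force is fixed at half the most. Time passes only in rows, so rows that repeat a pose let the fingers close. It gives the time, the measured TCP pose, the force, the opening and the grip force at its end, in the units of the state.
- monitor.sense(): the state, without advancing time (a new reading comes with each control period).
- cams.grab_frame(name): name is "scene" or "top"; returns a dict with "frame" (384x512x3 uint8, red, green, blue), "K" (3x3 intrinsics, pixels), "R" (3x3) and "t" (3): a world point X has camera coordinates R X + t. Camera axes: x right, y down, z forward; pixel columns grow to the right and rows downward; lengths in mm; the calibration is good to about 2 mm. A picture is of the moment at which its call begins. There is no depth.
- hand_in(): hands the job in; it is judged then, once.
Trained networks look in the newest picture that a camera, given by its name, has taken for a name from the list of things; names that differ only in an ending like _2 or _b are one class to them, and where a whole thing is asked for, a point or a joint stands for the part that bears it (a point fixed in the world has none). Each returns a list of dicts, best first, with "confidence" (0 to 1); they miss things now and then, are a little off and sometimes report something else, mostly with a low value. They report only what shows in the picture. A call takes as long as a camera call.
- cams.spot_in(camera, target): "uv" ([column, row] in pixels, amid what is visible of it).
- cams.regions_of(camera, target): "mask" (384x512 bool, what is visible of it) and "uv" ([column, row] in pixels, amid what is visible of it).
The state is a dict: "time": time; "q": joint angles; "joint_vel": joint speeds; "effort": joint torques, N m; "tool_pos": TCP position; "tcp_rot": TCP orientation; "wrist_force": force on the tool from outside, world axes, zero at the start; "ft_torque": the same for the moment, N m; "grip_width": opening from 0.0 (shut) to 1.0 (fully open); "finger_force": force on a finger pad.
Only numpy, scipy, OpenCV 4.12 (cv2) and the standard library are available. Lean on these libraries where they do the work, as an engineer would, in place of code of your own. Each camera call takes 0.05 s, during which the arm holds its last target. There are 200 camera calls.

TASK

The three sanding blocks on the tape marks look alike, but their abrasive is fresh, half worn or worn smooth: drag each one over the bench to feel how hard it drags, and slide the one that drags hardest into the red bay of the rack, the middling one into the yellow bay and the one that drags least into the green bay, each fully home against the back stop. Keep the blocks flat on the bench all the way (slide, never lift), do not bear down on them or ram the rack, and leave the small bottle, the markers and the tape roll where they are.

Things in the scene. Friction and masses are not known exactly. Their poses are not given: they have to be found in the camera images.
- marks: flat blue tape marks under the three blocks; origin at the middle place. Between marks and rack a 46 mm high tray of paddles stands on the far side of the way. The blocks look alike: 80 x 64 x 16 mm (x, y, z), 0.8 kg within 10 %, brown abrasive below. Along each one's middle stands a black ridge: 60 mm along x, 16 mm thick along y, top 42 mm above the bench
- place_left (a point): start place of the left (+y) block; the three lie in a row along y, 100 mm apart. The point is the middle of that block's ridge, 29 mm above the bench; its axes are the block's. It belongs to the marks and stays behind when the block is moved. Which of the three blocks lies here is not known. A firm grip blurs the feel: friction may then read 0.15, 0.34, 0.58
- place_middle (a point): start place of the middle block; the three lie in a row along y, 100 mm apart. The point is the middle of that block's ridge, 29 mm above the bench; its axes are the block's. It belongs to the marks and stays behind when the block is moved. Which of the three blocks lies here is not known
- place_right (a point): start place of the right (-y) block; the three lie in a row along y, 100 mm apart. The point is the middle of that block's ridge, 29 mm above the bench; its axes are the block's. It belongs to the marks and stays behind when the block is moved. Which of the three blocks lies here is not known
- red_home (a point): the red bay (the left one, +y; red cap on the back stop), for the hardest-dragging block. The point is on the bench where the centre of the block's underside is when the block is fully home; +x points into the bay, y across it. Its mouth, open to -x, is 42 mm before the point, the face of the stop 40 mm beyond it
- yellow_home (a point): the yellow bay (the middle one; yellow cap on the back stop), for the middling block. The point is on the bench where the centre of the block's underside is when the block is fully home; +x points into the bay, y across it. Its mouth, open to -x, is 42 mm before the point, the face of the stop 40 mm beyond it
- green_home (a point): the green bay (the right one, -y; green cap on the back stop), for the easiest-dragging block. The point is on the bench where the centre of the block's underside is when the block is fully home; +x points into the bay, y across it. Its mouth, open to -x, is 42 mm before the point, the face of the stop 40 mm beyond it
- bay_rack: aluminium rack fixed to the bench; origin on the bench, mid-length at the inner face of its 18 mm high back stop. Three bays side by side along y, 84 mm apart, open to -x and above, 76 mm wide between 14 mm high walls; their floor is the bench. Drag of a block pulled level, not pressed or lifted: fresh 6.7 N, half worn 2.0 N, worn 0.5 N (within 25 %; friction 0.85, 0.25, 0.06), one of each
- toner_red: small dark red tinter bottle with a black cap, 42 mm across, 106 mm tall, standing beyond the blocks; origin under its centre; leave alone
- marker_black: black marker, 16 x 140 x 18 mm, lying right of the rack; origin under its middle; leave alone
- marker_red: white marker with a red cap, 16 x 140 x 18 mm, lying along the bench's front edge; origin under its middle; leave alone
- tape_roll: roll of masking tape, 96 mm across, 25 mm high, lying flat beyond the blocks; origin under its centre; leave alone

How it is judged (in metres and radians):
At the end, for the whole second after the job is handed in: The hardest-dragging block lies in the red bay, the middling one in the yellow, the easiest in the green, each flat on the bench, within 12 mm of the bay's middle and within 7 mm of touching the back stop (y of sole_fresh in the frame of red_home between -0.012 and 0.012 m and x of sole_fresh in the frame of red_home between -0.007 and 0.007 m and height (world z) of each of sole_fresh, sole_half, sole_worn below 0.005 m and angle between each of sole_fresh, sole_half, sole_worn's own z axis and vertical below 0.06 rad and y of sole_half in the frame of yellow_home between -0.012 and 0.012 m and x of sole_half in the frame of yellow_home between -0.007 and 0.007 m and y of sole_worn in the frame of green_home between -0.012 and 0.012 m and x of sole_worn in the frame of green_home between -0.007 and 0.007 m).
It fails at once if a block was lifted more than 15 mm off the bench (height (world z) of any of sole_fresh, sole_half, sole_worn above 0.015 m).
It fails at once if a block was pressed on the bench with more than 60 N (contact force between any of sole_fresh, sole_half, sole_worn and anything else above 60 N).
It fails at once if the rack was pushed with more than 50 N (contact force between bay_rack and anything else above 50 N).
It fails at once if the small bottle, a marker or the tape roll was moved by more than 20 mm (distance of any of toner_red, marker_black, marker_red, tape_roll from where it was at the start of the episode above 0.02 m).
It also fails if it takes over 72 s, if anything falls off the work surface, if the arm or the gripper's body presses on something with over 40 N, if the wrist force passes 120 N, or if a joint passes its speed limit or range.

## Working session

There is one attempt and no reset: what is moved stays moved. The work goes in short steps, Python scripts to look and compute and a tool call to move; the robot and the scene stay as the last step left them, time stands still between calls to the robot, and variables do not carry over. Pictures are saved under pics/ and viewed, at most 10 in all, crops included, and the job is handed in when it is done.

Besides the shell and the picture viewer there is one more tool, called in YAML: its name, and indented under it one key for each argument. send_rows: Moves the arm, as the interface text tells. Its arguments: {"type":"object","properties":{"motion":{"type":"array","items":{"type":"object","properties":{"dp":{"type":"array","items":{"type":"number"}},"twist":{"type":"array","items":{"type":"number"}},"jaw":{"type":"number"}}}}},"required":["motion"]}

```bash
mkdir -p pics; ls
python3 - <<'E'
from cell import monitor,cams
import cv2,numpy as np
s=monitor.sense(); print(s['time'],s['tool_pos'],s['tcp_rot'],s['wrist_force'],s['grip_width'])
ims=[]
for c in ['top','scene']:
    f=cams.grab_frame(c); ims.append(f['frame']); print(c,(-f['R'].T@f['t']).round(0),f['K'].round(0).tolist(),f['R'].round(2).tolist())
    def g(uv,z=0):
        r=f['R'].T@np.linalg.inv(f['K'])@np.array([*uv,1.]); o=-f['R'].T@f['t']; return (o+r*(z-o[2])/r[2]).round(1)
    for n,z in [('marks',0),('place_left',42),('bay_rack',0),('red_home',0),('yellow_home',0),('green_home',0),('toner_red',50),('marker_black',9),('marker_red',9),('tape_roll',25)]:
        for d in cams.spot_in(c,n)[:3]: print(n,np.round(d['uv'],0),round(d['confidence'],2),g(d['uv'],z))
cv2.imwrite('pics/a.png',cv2.resize(ims[0],(768,576))[:,:,::-1]);cv2.imwrite('pics/b.png',cv2.resize(ims[1],(768,576))[:,:,::-1])
E
```

```text
pics
0.0 [ 298.68547522 -604.65339699  221.49761075] [-9.28561747e-04  9.73795167e-01  2.27424810e-01 -2.57695325e-04] [ 0.10100373 -1.11887385  0.02739306] 1.0017024304903037
top [ 298. -161. 1557.] [[496.0, 0.0, 256.0], [0.0, 496.0, 200.0], [0.0, 0.0, 1.0]] [[0.01, -1.0, 0.0], [-0.99, -0.01, -0.16], [0.16, -0.0, -0.99]]
place_left [176. 233.] 0.59 [439.7  80.1  42. ]
bay_rack [322. 185.] 0.67 [ 599.8 -374.2    0. ]
red_home [320. 184.] 0.97 [ 604.6 -366.9    0. ]
red_home [182. 233.] 0.54 [443.8  67.6   0. ]
yellow_home [328. 184.] 0.71 [ 602.9 -394.1    0. ]
yellow_home [151. 172.] 0.37 [639.1 174.1   0. ]
green_home [325. 184.] 0.75 [ 604.8 -385.8    0. ]
toner_red [150. 174.] 0.55 [621.2 164.3  50. ]
marker_black [390. 235.] 0.65 [ 441.8 -582.6    9. ]
marker_red [254. 261.] 0.52 [ 358.3 -158.5    9. ]
tape_roll [144. 142.] 0.7 [729.9 195.5  25. ]
scene [-649. -748.  760.] [[476.0, 0.0, 261.0], [0.0, 476.0, 193.0], [0.0, 0.0, 1.0]] [[0.44, -0.9, -0.01], [-0.44, -0.2, -0.88], [0.79, 0.39, -0.48]]
place_left [382. 246.] 0.46 [ 398.9 -575.3   42. ]
bay_rack [327. 206.] 0.73 [ 603.5 -357.5    0. ]
red_home [330. 204.] 0.71 [ 613.4 -361.1    0. ]
yellow_home [329. 205.] 0.65 [ 610.5 -360.7    0. ]
green_home [330. 205.] 0.71 [ 613.5 -362.7    0. ]
toner_red [191. 163.] 0.59 [605.  150.6  50. ]
marker_black [387. 247.] 0.66 [ 445.9 -581.5    9. ]
marker_red [234. 228.] 0.71 [ 352.9 -161.     9. ]
tape_roll [204. 159.] 0.61 [700.1 156.8  25. ]
```

View pics/a.png

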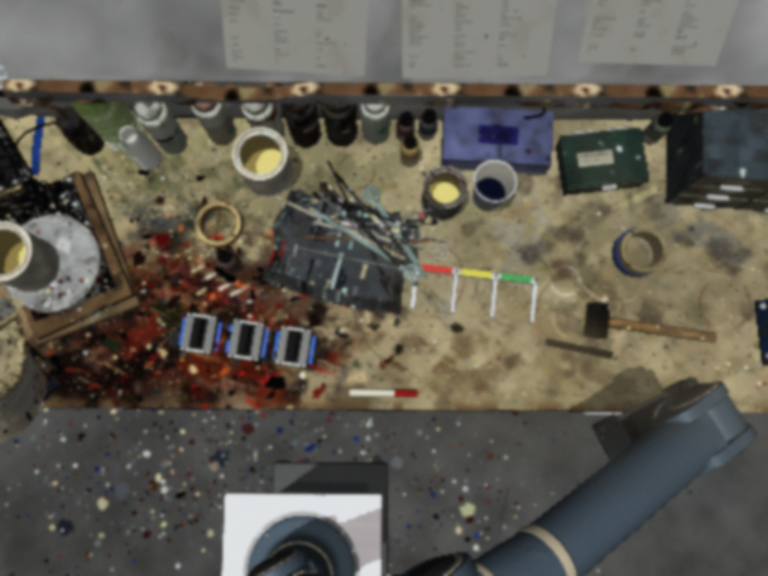

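View pics/b.png

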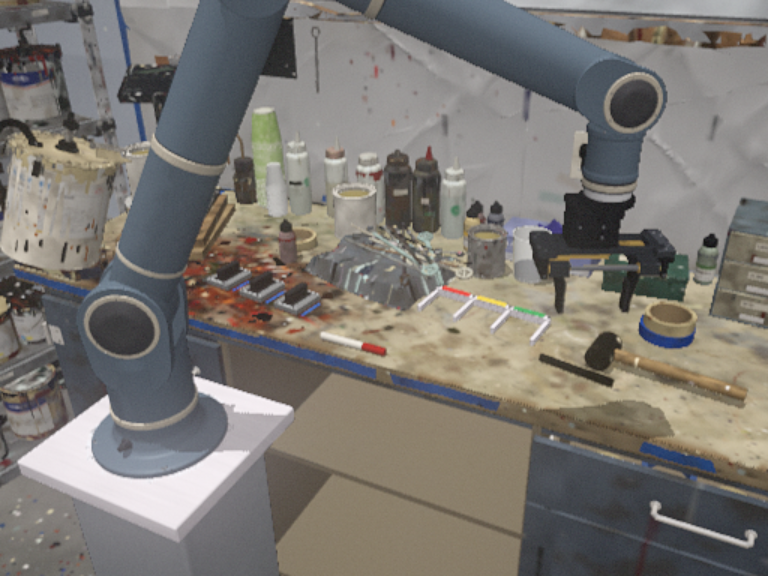

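The top view shows three blocks at about (200,333), (246,340) and (294,346). The rack's stop runs from (420,268) to (537,280), opening downward (-x), and the tray is at (340,250). Next I measure these precisely.

Run:
```python
from cell import monitor,cams
import cv2,numpy as np
f=cams.grab_frame('top'); im=f['frame']
np.savez('top.npz',**f)
f2=cams.grab_frame('scene'); np.savez('scene.npz',**f2)
a=cv2.resize(im[200:255,110:220],(770,385),interpolation=cv2.INTER_CUBIC)
b=cv2.resize(im[170:220,265:365],(770,385//1*1),interpolation=cv2.INTER_CUBIC)[:210] if 0 else cv2.resize(im[165:225,265:375],(385,210),interpolation=cv2.INTER_CUBIC)
c=cv2.resize(f2['frame'][165:215,130:240],(385,175),interpolation=cv2.INTER_CUBIC)
d=np.zeros((595,770,3),np.uint8); d[:385]=a; d[385:,:385]=b; d[385:560,385:]=c
cv2.imwrite('pics/c.png',d[:,:,::-1])
hsv=cv2.cvtColor(im,cv2.COLOR_RGB2HSV)
def g(uv,z=0):
    r=f['R'].T@np.linalg.inv(f['K'])@np.array([*uv,1.]); o=-f['R'].T@f['t']; return (o+r*(z-o[2])/r[2]).round(1)
for n,(lo,hi) in dict(red=(0,6),yel=(22,32),gre=(45,80)).items():
    m=((hsv[...,0]>=lo)&(hsv[...,0]<=hi)&(hsv[...,1]>150)&(hsv[...,2]>100)).astype(np.uint8); m[:,:270]=0;m[:,365:]=0;m[:170]=0;m[192:]=0
    v,u=np.nonzero(m); r=cv2.minAreaRect(np.c_[u,v].astype(np.float32)); print(n,len(u),r,g((u.mean(),v.mean()),18), g((u.min(),v[u==u.min()].mean()),18), g((u.max(),v[u==u.max()].mean()),18))
dk=(im.max(2)<50).astype(np.uint8); dk[:205]=0;dk[250:]=0;dk[:,:115]=0;dk[:,215:]=0
k,l,st,ce=cv2.connectedComponentsWithStats(dk)
for i in range(1,k):
    if st[i,4]>15:
        v,u=np.nonzero(l==i); print(st[i],ce[i],g(ce[i],42),cv2.minAreaRect(np.c_[u,v].astype(np.float32)))
for d in cams.regions_of('top','place_left')[:4]+cams.regions_of('top','bay_rack')[:1]:
    v,u=np.nonzero(d['mask']); print(d['confidence'],d['uv'],len(u),u.min(),u.max(),v.min(),v.max())
```

```text
red 63 ((290.5230712890625, 178.81541442871094), (17.3648624420166, 3.4729723930358887), 7.125016689300537) [ 616.4 -274.1   18. ] [ 620.6 -246.    18. ] [ 612.9 -299.8   18. ]
yel 1 ((325.0, 182.0), (0.0, 0.0), 0.0) [ 607. -382.   18.] [ 607. -382.   18.] [ 607. -382.   18.]<stdin>:16: RuntimeWarning: Mean of empty slice.
  ret = ret.dtype.type(ret / rcount)
Traceback (most recent call last):
ValueError: zero-size array to reduction operation minimum which has no identity
```

View pics/c.png

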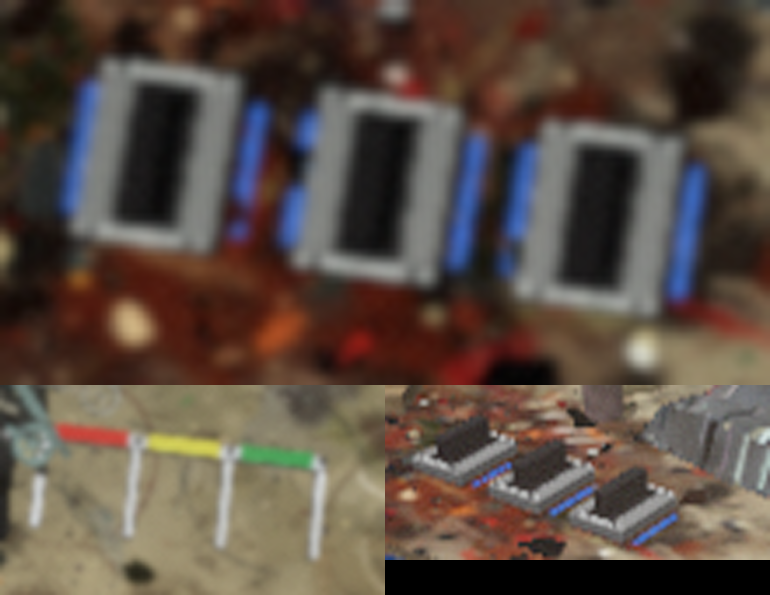

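The crop shows clear block corners (top row), the wall ends and caps of the rack, and a paddle tip overhanging the red bay's left wall. I fit rigid poses to these points.

```bash
cat > h.py <<'E'
import numpy as np,cv2
from scipy.optimize import least_squares
def proj(f,X):
    c=np.atleast_2d(X)@f['R'].T+f['t']; p=c@f['K'].T; return p[:,:2]/p[:,2:]
def ray(f,uv,z):
    r=f['R'].T@np.linalg.inv(f['K'])@np.array([*uv,1.]); o=-f['R'].T@f['t']; return o+r*(z-o[2])/r[2]
def fit(f,P,uv,x0):
    """planar pose (x,y,th) of local points P (mm) seen at uv"""
    P=np.asarray(P,float);uv=np.asarray(uv,float)
    def T(q): c,s=np.cos(q[2]),np.sin(q[2]); return np.c_[q[0]+c*P[:,0]-s*P[:,1],q[1]+s*P[:,0]+c*P[:,1],P[:,2]]
    r=least_squares(lambda q:(proj(f,T(q))-uv).ravel(),x0,x_scale=[10,10,.1])
    return r.x,np.abs(r.fun).max()
E
python3 - <<'E'
from h import *
f=dict(np.load('top.npz')); im=f['frame']
un=lambda c,s,o:(np.array(c,float)+.5)/s-.5+o
C=[[(105,57),(243,72),(212,252),(70,235)],[(325,88),(463,105),(433,287),(292,268)],[(548,118),(684,136),(655,315),(515,300)]]
P=[(40,32,16),(40,-32,16),(-40,-32,16),(-40,32,16)]
A=[];B=[]
for c,y in zip(C,[100,0,-100]):
    uv=un(c,7,(110,200)); print(fit(f,P,uv,[440,0,0])); A+=[(p[0],p[1]+y,p[2]) for p in P]; B+=list(uv)
m=fit(f,A,B,[440,0,0]); print('marks',m)
R=[(37,140),(128,150),(221,162),(315,173)]
r=fit(f,[(-82,126,14),(-82,42,14),(-82,-42,14),(-82,-126,14)],un(R,3.5,(265,165)),[610,-370,0]); print('rack',r)
hsv=cv2.cvtColor(im,cv2.COLOR_RGB2HSV)
for n,lo,hi in [('r',0,6),('y',20,35),('g',45,85)]:
    m=(hsv[...,0]>=lo)&(hsv[...,0]<=hi)&(hsv[...,1]>120); m[:,:280]=0;m[:,360:]=0;m[:174]=0;m[190:]=0
    v,u=np.nonzero(m); print(n,len(u),ray(f,(u.mean(),v.mean()),18))
# dark ridge centroid
dk=(im.max(2)<60).astype(np.uint8)
for c in C:
    u0,v0=un(np.mean(c,0),7,(110,200)); s=dk[int(v0)-12:int(v0)+13,int(u0)-9:int(u0)+10]; v,u=np.nonzero(s); print(len(u),ray(f,(u.mean()+int(u0)-9,v.mean()+int(v0)-12),42))
# scene check of fitted pose
E
```

```text
(array([ 4.77480468e+02,  2.22488462e+02, -1.25669603e-01]), np.float64(0.4275685261963247))
(array([ 4.63337855e+02,  1.23549218e+02, -1.31435454e-01]), np.float64(0.4641934613073033))
(array([ 4.50468472e+02,  2.42270720e+01, -1.32707247e-01]), np.float64(0.5833412383785515))
marks (array([ 4.63761516e+02,  1.23419603e+02, -1.33858346e-01]), np.float64(0.6414779876336354))
rack (array([ 6.01658977e+02, -3.58096276e+02, -1.13888290e-01]), np.float64(0.3385236882175491))
r 84 [ 616.38203679 -273.91306907   18.        ]
y 89 [ 607.83209576 -357.07841366   18.        ]
g 41 [ 597.23079372 -442.6618684    18.        ]
163 [474.22057313 216.97890395  42.        ]
162 [461.00705329 119.5459781   42.        ]
164 [448.46099352  21.7959613   42.        ]
```

send_rows:
  motion:
    - {"dp":[0.04,-0.0234,0],"twist":[0,0,8],"jaw":60}
    - {"dp":[0.08,-0.047,0],"twist":[0,0,16],"jaw":60}
    - {"dp":[0.12,-0.07,0],"twist":[0,0,24],"jaw":60}
    - {"dp":[0.16,-0.094,0],"twist":[0,0,32],"jaw":60}
    - {"dp":[0.2,-0.117,0],"twist":[0,0,34],"jaw":60}

```text
time: 1.7
tool_pos: [427.3, -410.1, 222.8]
tcp_rot: [0.0, 0.998, -0.069, 0.0]
wrist_force: [0.8, -0.0, -0.4]
grip_width: 0.648
finger_force: 0.0
```

send_rows:
  motion:
    - {"dp":[-0.003,-0.044,0],"twist":[0,0,0],"jaw":60}
    - {"dp":[-0.006,-0.088,0],"twist":[0,0,0],"jaw":60}
    - {"dp":[-0.01,-0.132,0],"twist":[0,0,0],"jaw":60}
    - {"dp":[-0.014,-0.176,0],"twist":[0,0,0],"jaw":60}
    - {"dp":[-0.017,-0.218,0],"twist":[0,0,0],"jaw":60}

```text
time: 2.2
tool_pos: [438.8, -191.5, 222.9]
tcp_rot: [0.0, 0.998, -0.067, 0.0]
wrist_force: [0.8, 0.6, -0.1]
grip_width: 0.597
finger_force: 0.0
```

Run:
```python
from h import *
from cell import monitor
f=dict(np.load('top.npz'));g=dict(np.load('scene.npz'))
s=monitor.sense();print(s['time'],s['tool_pos'],s['tcp_rot'],s['wrist_force'])
a=cv2.resize(f['frame'][120:215,175:305],(780,570),interpolation=cv2.INTER_CUBIC)[:,:390*2]
b=cv2.resize(g['frame'][140:220,200:330],(780,480),interpolation=cv2.INTER_CUBIC)
cv2.imwrite('pics/d.png',np.hstack([cv2.resize(a,(400,292)),cv2.resize(b,(400,292))])[:,:,::-1])
# project a 92 mm high footprint of body in red bay into scene/top
for z in (0,46,92): print(z,proj(g,[[535,-175,z],[608,-175,z],[571,-235,z]]).round(0).tolist(),proj(f,[[535,-175,z],[608,-175,z],[571,-235,z]]).round(0).tolist())
```

```text
2.2 [ 438.76064927 -191.46622381  222.85458021] [ 1.25999540e-04  9.97744864e-01 -6.71195960e-02  3.62289866e-04] [ 0.77817576  0.61799216 -0.07499279]
0 [[266.0, 203.0], [275.0, 193.0], [288.0, 202.0]] [[259.0, 205.0], [260.0, 182.0], [278.0, 194.0]]
46 [[266.0, 191.0], [275.0, 181.0], [288.0, 190.0]] [[260.0, 203.0], [260.0, 179.0], [279.0, 191.0]]
92 [[266.0, 178.0], [275.0, 168.0], [288.0, 177.0]] [[260.0, 200.0], [260.0, 176.0], [280.0, 189.0]]
```

View pics/d.png

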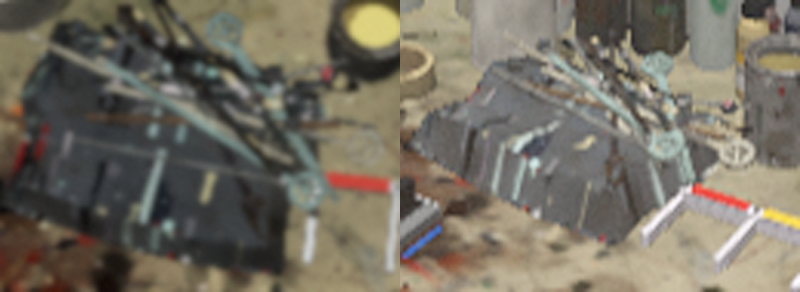

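The paddle tip near the red bay is at about 60 mm, below the gripper body at 92 mm or more. Now to the right block.

send_rows:
  motion:
    - {"dp":[-0.003,-0.043,0],"twist":[0,0,0],"jaw":60}
    - {"dp":[-0.007,-0.086,0],"twist":[0,0,0],"jaw":60}
    - {"dp":[-0.01,-0.129,0],"twist":[0,0,0],"jaw":60}
    - {"dp":[-0.014,-0.172,0],"twist":[0,0,0],"jaw":60}
    - {"dp":[-0.017,-0.215,0],"twist":[0,0,0],"jaw":60}

```text
time: 2.7
tool_pos: [450.8, 23.6, 223.0]
tcp_rot: [0.0, 0.998, -0.067, 0.001]
wrist_force: [0.2, -0.9, 0.2]
grip_width: 0.598
finger_force: 0.0
```

send_rows:
  motion:
    - {"dp":[0,0,0.045],"twist":[0,0,0],"jaw":60}
    - {"dp":[0,0,0.09],"twist":[0,0,0],"jaw":60}
    - {"dp":[0,0,0.135],"twist":[0,0,0],"jaw":60}
    - {"dp":[0,0,0.16],"twist":[0,0,0],"jaw":60}
    - {"dp":[0,0,0.16],"twist":[0,0,0],"jaw":60}

```text
time: 3.2
tool_pos: [448.2, 21.7, 59.8]
tcp_rot: [0.0, 0.998, -0.067, -0.004]
wrist_force: [-0.2, 0.1, 0.0]
grip_width: 0.603
finger_force: 0.0
```

Run:
```python
from h import *
from cell import monitor,cams
s=monitor.sense();print(s['time'],s['tool_pos'],s['wrist_force'])
f=cams.grab_frame('scene'); 
cv2.imwrite('pics/e.png',cv2.resize(f['frame'][110:220,120:270],(750,550),interpolation=cv2.INTER_CUBIC)[:,:,::-1])
```

```text
3.2 [448.19369223  21.67795045  59.78348741] [-0.23951485  0.14612661  0.03994434]
```

View pics/e.png

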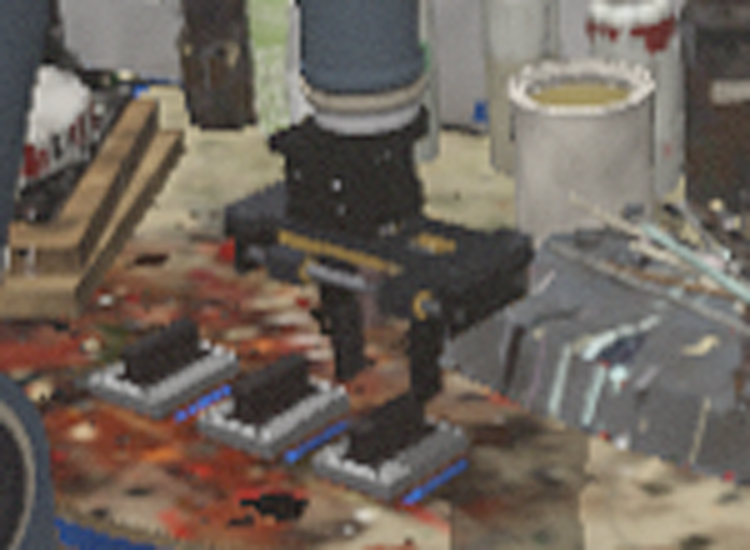

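The fingers (350,370) and (425,395) straddle the right ridge. Next I go down, cage it loosely and drag.

send_rows:
  motion:
    - {"dp":[0,0,0.02],"twist":[0,0,0],"jaw":45}
    - {"dp":[0,0,0.035],"twist":[0,0,0],"jaw":35}
    - {"dp":[0,0,0.035],"twist":[0,0,0],"jaw":23}
    - {"dp":[0,0,0.035],"twist":[0,0,0],"jaw":23}
    - {"dp":[0,0,0.035],"twist":[0,0,0],"jaw":23}

```text
time: 3.75
tool_pos: [452.4, 22.2, 29.1]
tcp_rot: [-0.0, 0.998, -0.067, 0.002]
wrist_force: [-0.1, 4.7, 2.3]
grip_width: 0.264
finger_force: 3.1
```

send_rows:
  motion:
    - {"dp":[0,0.004,0],"twist":[0,0,0],"jaw":23}
    - {"dp":[0,0.008,0],"twist":[0,0,0],"jaw":23}
    - {"dp":[0,0.012,0],"twist":[0,0,0],"jaw":23}
    - {"dp":[0,0.016,0],"twist":[0,0,0],"jaw":23}
    - {"dp":[0,0.02,0],"twist":[0,0,0],"jaw":23}

```text
time: 4.25
tool_pos: [450.5, 4.6, 29.1]
tcp_rot: [-0.002, 0.998, -0.066, 0.003]
wrist_force: [0.9, 6.2, 1.9]
grip_width: 0.232
finger_force: 3.3
```

send_rows:
  motion:
    - {"dp":[0,0.004,0],"twist":[0,0,0],"jaw":23}
    - {"dp":[0,0.008,0],"twist":[0,0,0],"jaw":23}
    - {"dp":[0,0.012,0],"twist":[0,0,0],"jaw":23}

```text
time: 4.55
tool_pos: [448.9, -7.3, 29.1]
tcp_rot: [-0.002, 0.998, -0.066, 0.003]
wrist_force: [0.7, 6.1, 2.2]
grip_width: 0.235
finger_force: 3.3
```

send_rows:
  motion:
    - {"dp":[0,0.004,0],"twist":[0,0,0],"jaw":23}
    - {"dp":[0,0.008,0],"twist":[0,0,0],"jaw":23}
    - {"dp":[0,0.012,0],"twist":[0,0,0],"jaw":23}

```text
time: 4.85
tool_pos: [447.3, -19.2, 29.1]
tcp_rot: [-0.002, 0.998, -0.066, 0.003]
wrist_force: [1.4, 6.9, 2.0]
grip_width: 0.229
finger_force: 3.4
```

It drags at about 6.5 N, so this is the fresh block and goes in the red bay. I grip it and slide it over.

send_rows:
  motion:
    - {"dp":[0,0,0],"twist":[0,0,0],"jaw":10}
    - {"dp":[0,0,0],"twist":[0,0,0],"jaw":10}
    - {"dp":[0,0,0],"twist":[0,0,0],"jaw":10}

```text
time: 5.15
tool_pos: [447.3, -19.5, 29.1]
tcp_rot: [-0.001, 0.998, -0.067, 0.003]
wrist_force: [0.7, 5.7, 1.7]
grip_width: 0.178
finger_force: 30.0
```

send_rows:
  motion:
    - {"dp":[0.002,0.015,0],"twist":[0,0,0],"jaw":10}
    - {"dp":[0.006,0.035,0],"twist":[0,0,0],"jaw":10}
    - {"dp":[0.01,0.06,0],"twist":[0,0,0],"jaw":10}
    - {"dp":[0.015,0.085,0],"twist":[0,0,0],"jaw":10}
    - {"dp":[0.02,0.11,0],"twist":[0,0,0],"jaw":10}

```text
time: 5.65
tool_pos: [451.6, -130.9, 29.1]
tcp_rot: [-0.002, 0.998, -0.066, 0.001]
wrist_force: [0.2, 9.1, 6.7]
grip_width: 0.181
finger_force: 30.0
```

send_rows:
  motion:
    - {"dp":[0.004,0.025,0],"twist":[0,0,0],"jaw":10}
    - {"dp":[0.008,0.05,0],"twist":[0,0,0],"jaw":10}
    - {"dp":[0.013,0.075,0],"twist":[0,0,-0.6],"jaw":10}
    - {"dp":[0.017,0.1,0],"twist":[0,0,-1.15],"jaw":10}
    - {"dp":[0.021,0.124,0],"twist":[0,0,-1.15],"jaw":10}

```text
time: 6.15
tool_pos: [455.6, -256.0, 29.1]
tcp_rot: [-0.002, 0.998, -0.056, 0.001]
wrist_force: [-1.3, 10.4, 8.2]
grip_width: 0.181
finger_force: 30.0
```

Run:
```python
from h import *
from cell import monitor,cams
s=monitor.sense();print(s['time'],s['tool_pos'],s['tcp_rot'],s['wrist_force'],s['grip_width'])
f=cams.grab_frame('top'); g=cams.grab_frame('scene')
a=cv2.resize(f['frame'][165:235,250:360],(400,255),interpolation=cv2.INTER_CUBIC);b=cv2.resize(g['frame'][165:255,240:370],(400,277),interpolation=cv2.INTER_CUBIC)
d=np.zeros((277,800,3),np.uint8);d[:255,:400]=a;d[:,400:]=b
cv2.imwrite('pics/f.png',d[:,:,::-1])
```

```text
6.15 [ 455.56752052 -255.9593189    29.13224006] [-2.13740641e-03  9.98427349e-01 -5.60160761e-02  6.77436938e-04] [-1.27971545 10.3769356   8.17758314] 0.18116851169044473
```

View pics/f.png

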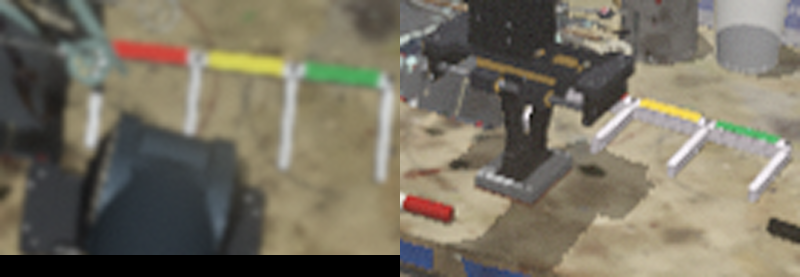

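The block is flat and aligned (rack-frame y = 84.8 against 84). I slide it in along tool x by about 118 mm, slowly at the end.

send_rows:
  motion:
    - {"dp":[0.012,0.0008,0],"twist":[0,0,0],"jaw":10}
    - {"dp":[0.028,0.0008,0],"twist":[0,0,0],"jaw":10}
    - {"dp":[0.045,0.0008,0],"twist":[0,0,0],"jaw":10}
    - {"dp":[0.055,0.0008,0],"twist":[0,0,0],"jaw":10}
    - {"dp":[0.06,0.0008,0],"twist":[0,0,0],"jaw":10}

```text
time: 6.75
tool_pos: [505.9, -266.1, 27.7]
tcp_rot: [-0.0, 0.998, -0.058, -0.009]
wrist_force: [-19.3, 2.3, 20.3]
grip_width: 0.179
finger_force: 30.0
```

send_rows:
  motion:
    - {"dp":[0.01,0,0],"twist":[0,0,0],"jaw":10}
    - {"dp":[0.022,0,0],"twist":[0,0,0],"jaw":10}
    - {"dp":[0.034,0,0],"twist":[0,0,0],"jaw":10}
    - {"dp":[0.042,0,0],"twist":[0,0,0],"jaw":10}
    - {"dp":[0.046,0,0],"twist":[0,0,0],"jaw":10}

```text
time: 7.25
tool_pos: [552.9, -271.3, 27.8]
tcp_rot: [-0.0, 0.998, -0.057, -0.008]
wrist_force: [-16.9, 2.6, 18.5]
grip_width: 0.178
finger_force: 30.0
```

send_rows:
  motion:
    - {"dp":[0.002,0,0],"twist":[0,0,0],"jaw":10}
    - {"dp":[0.004,0,0],"twist":[0,0,0],"jaw":10}

```text
time: 7.45
tool_pos: [554.8, -271.6, 27.7]
tcp_rot: [-0.0, 0.998, -0.058, -0.009]
wrist_force: [-17.0, 2.1, 16.6]
grip_width: 0.184
finger_force: 30.0
```

send_rows:
  motion:
    - {"dp":[0.002,0,0],"twist":[0,0,0],"jaw":10}
    - {"dp":[0.003,0,0],"twist":[0,0,0],"jaw":10}

```text
time: 7.65
tool_pos: [558.8, -272.1, 27.8]
tcp_rot: [-0.0, 0.998, -0.058, -0.008]
wrist_force: [-15.7, 2.2, 14.5]
grip_width: 0.187
finger_force: 30.0
```

send_rows:
  motion:
    - {"dp":[0.002,-0.001,-0.001],"twist":[0,0,0],"jaw":10}
    - {"dp":[0.004,-0.002,-0.001],"twist":[0,0,0],"jaw":10}
    - {"dp":[0.006,-0.0025,-0.001],"twist":[0,0,0],"jaw":10}

```text
time: 7.95
tool_pos: [571.0, -270.4, 27.9]
tcp_rot: [-0.0, 0.998, -0.057, -0.002]
wrist_force: [-4.1, -0.7, -1.6]
grip_width: 0.181
finger_force: 30.0
```

send_rows:
  motion:
    - {"dp":[0.002,0,0],"twist":[0,0,0],"jaw":10}
    - {"dp":[0.003,0,0],"twist":[0,0,0],"jaw":10}

```text
time: 8.15
tool_pos: [575.5, -270.7, 28.1]
tcp_rot: [-0.0, 0.998, -0.057, -0.001]
wrist_force: [-1.9, -0.3, -3.6]
grip_width: 0.18
finger_force: 30.0
```

send_rows:
  motion:
    - {"dp":[0.001,0,0],"twist":[0,0,0],"jaw":10}
    - {"dp":[0.002,0,0],"twist":[0,0,0],"jaw":10}

```text
time: 8.35
tool_pos: [576.0, -270.8, 28.0]
tcp_rot: [-0.001, 0.998, -0.057, -0.002]
wrist_force: [-6.1, 2.0, -0.6]
grip_width: 0.179
finger_force: 30.0
```

send_rows:
  motion:
    - {"dp":[0.001,0,0],"twist":[0,0,0],"jaw":10}
    - {"dp":[0.001,0,0],"twist":[0,0,0],"jaw":10}

```text
time: 8.55
tool_pos: [576.1, -270.8, 27.8]
tcp_rot: [-0.001, 0.998, -0.057, -0.003]
wrist_force: [-7.8, 1.7, -0.6]
grip_width: 0.184
finger_force: 30.0
```

send_rows:
  motion:
    - {"dp":[0.001,0,0],"twist":[0,0,0],"jaw":10}
    - {"dp":[0.001,0,0],"twist":[0,0,0],"jaw":10}

```text
time: 8.75
tool_pos: [576.0, -270.8, 27.8]
tcp_rot: [-0.001, 0.998, -0.057, -0.004]
wrist_force: [-9.8, 2.5, 2.4]
grip_width: 0.18
finger_force: 30.0
```

send_rows:
  motion:
    - {"dp":[0.001,0,0],"twist":[0,0,0],"jaw":10}
    - {"dp":[0.001,0,0],"twist":[0,0,0],"jaw":10}

```text
time: 8.95
tool_pos: [576.1, -270.8, 27.8]
tcp_rot: [-0.001, 0.998, -0.057, -0.005]
wrist_force: [-12.5, 3.7, 4.0]
grip_width: 0.182
finger_force: 30.0
```

Position holds at 576.0 while force builds, so it is home against the stop. I release it and go to the middle block.

send_rows:
  motion:
    - {"dp":[-0.004,0,0],"twist":[0,0,0],"jaw":30}
    - {"dp":[-0.004,0,0],"twist":[0,0,0],"jaw":50}
    - {"dp":[-0.004,0,0],"twist":[0,0,0],"jaw":50}
    - {"dp":[-0.004,0,-0.03],"twist":[0,0,0],"jaw":50}
    - {"dp":[-0.004,0,-0.08],"twist":[0,0,0],"jaw":50}

```text
time: 9.45
tool_pos: [575.6, -270.6, 106.7]
tcp_rot: [-0.001, 0.998, -0.057, -0.002]
wrist_force: [0.8, -0.6, 0.9]
grip_width: 0.479
finger_force: 0.0
```

send_rows:
  motion:
    - {"dp":[-0.01,-0.015,-0.04],"twist":[0,0,0],"jaw":50}
    - {"dp":[-0.025,-0.06,-0.06],"twist":[0,0,0],"jaw":50}
    - {"dp":[-0.045,-0.1,-0.06],"twist":[0,0,0],"jaw":50}
    - {"dp":[-0.06,-0.145,-0.06],"twist":[0,0,0],"jaw":50}
    - {"dp":[-0.079,-0.19,-0.06],"twist":[0,0,0],"jaw":50}

```text
time: 9.95
tool_pos: [521.2, -71.8, 169.9]
tcp_rot: [-0.0, 0.998, -0.057, 0.003]
wrist_force: [0.3, 0.5, 0.0]
grip_width: 0.498
finger_force: 0.0
```

send_rows:
  motion:
    - {"dp":[-0.016,-0.038,0],"twist":[0,0,1.15],"jaw":50}
    - {"dp":[-0.032,-0.076,0],"twist":[0,0,1.15],"jaw":50}
    - {"dp":[-0.048,-0.114,0],"twist":[0,0,1.15],"jaw":50}
    - {"dp":[-0.064,-0.152,0],"twist":[0,0,1.15],"jaw":50}
    - {"dp":[-0.079,-0.189,0],"twist":[0,0,1.15],"jaw":50}

```text
time: 10.45
tool_pos: [463.6, 125.7, 169.6]
tcp_rot: [-0.001, 0.998, -0.067, 0.002]
wrist_force: [0.2, 1.1, 0.2]
grip_width: 0.504
finger_force: 0.0
```

Run:
```python
from h import *
from cell import monitor,cams
f=cams.grab_frame('top'); g=cams.grab_frame('scene')
s=monitor.sense();print(s['time'],s['tool_pos'],s['tcp_rot'],s['wrist_force'],s['grip_width'])
a=cv2.resize(f['frame'][165:235,260:370],(600,382),interpolation=cv2.INTER_CUBIC);b=cv2.resize(g['frame'][180:240,280:380],(360,216),interpolation=cv2.INTER_CUBIC)
d=np.zeros((598,600,3),np.uint8);d[:382]=a;d[382:,:360]=b
cv2.imwrite('pics/g.png',d[:,:,::-1]); np.savez('top2.npz',**f)
```

```text
10.55 [462.4789799  130.06941222 169.93027442] [-0.00219077  0.99807211 -0.06200384  0.00166876] [ 0.39250062 -0.23600814  0.03690846] 0.5018613245323421
```

View pics/g.png

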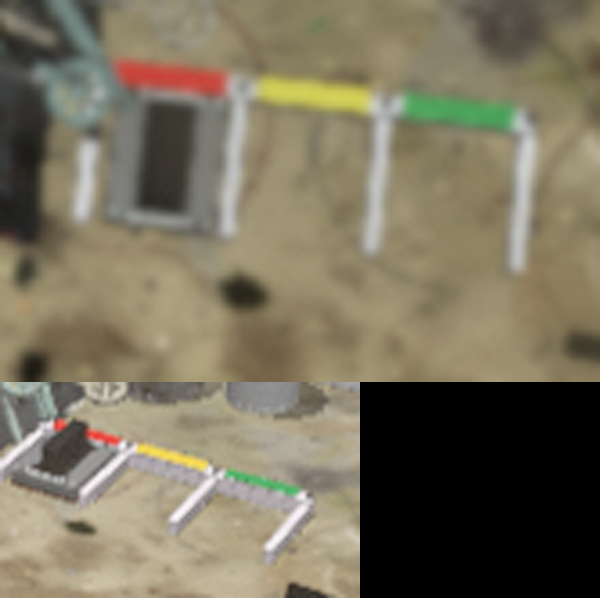

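The red-bay block sits flat with its front edge against the red cap, and the side walls hold it centred within 6 mm. Now I descend onto the middle block.

send_rows:
  motion:
    - {"dp":[0.002,0.007,0.04],"twist":[0,0,0.5],"jaw":60}
    - {"dp":[0.002,0.007,0.08],"twist":[0,0,0.5],"jaw":60}
    - {"dp":[0.002,0.007,0.11],"twist":[0,0,0.5],"jaw":60}
    - {"dp":[0.002,0.007,0.11],"twist":[0,0,0.5],"jaw":60}
    - {"dp":[0.002,0.007,0.11],"twist":[0,0,0.5],"jaw":60}

```text
time: 11.05
tool_pos: [465.1, 116.3, 59.2]
tcp_rot: [-0.0, 0.997, -0.072, 0.001]
wrist_force: [-0.2, 0.7, 1.4]
grip_width: 0.603
finger_force: 0.0
```

send_rows:
  motion:
    - {"dp":[-0.002,-0.006,0.015],"twist":[0,0,-0.5],"jaw":60}
    - {"dp":[-0.002,-0.006,0.032],"twist":[0,0,-0.5],"jaw":50}
    - {"dp":[-0.002,-0.006,0.032],"twist":[0,0,-0.5],"jaw":25}
    - {"dp":[-0.002,-0.006,0.032],"twist":[0,0,-0.5],"jaw":25}
    - {"dp":[-0.002,-0.006,0.032],"twist":[0,0,-0.5],"jaw":25}

```text
time: 11.55
tool_pos: [464.3, 122.5, 28.1]
tcp_rot: [-0.0, 0.998, -0.067, 0.002]
wrist_force: [0.3, 0.0, 0.2]
grip_width: 0.327
finger_force: 0.0
```

send_rows:
  motion:
    - {"dp":[0,0.004,0],"twist":[0,0,0],"jaw":24}
    - {"dp":[0,0.008,0],"twist":[0,0,0],"jaw":24}
    - {"dp":[0,0.012,0],"twist":[0,0,0],"jaw":24}
    - {"dp":[0,0.016,0],"twist":[0,0,0],"jaw":24}
    - {"dp":[0,0.02,0],"twist":[0,0,0],"jaw":24}

```text
time: 12.05
tool_pos: [460.2, 102.0, 26.6]
tcp_rot: [-0.0, 0.998, -0.067, 0.0]
wrist_force: [0.3, 1.4, 0.5]
grip_width: 0.241
finger_force: 0.8
```

send_rows:
  motion:
    - {"dp":[0,0.004,0],"twist":[0,0,0],"jaw":24}
    - {"dp":[0,0.008,0],"twist":[0,0,0],"jaw":24}
    - {"dp":[0,0.012,0],"twist":[0,0,0],"jaw":24}

```text
time: 12.35
tool_pos: [458.5, 90.1, 26.5]
tcp_rot: [0.0, 0.998, -0.067, -0.0]
wrist_force: [-0.4, 0.8, 1.5]
grip_width: 0.24
finger_force: 0.8
```

send_rows:
  motion:
    - {"dp":[0,0.004,0],"twist":[0,0,0],"jaw":24}
    - {"dp":[0,0.008,0],"twist":[0,0,0],"jaw":24}
    - {"dp":[0,0.012,0],"twist":[0,0,0],"jaw":24}

```text
time: 12.65
tool_pos: [456.9, 78.2, 26.5]
tcp_rot: [0.0, 0.998, -0.067, -0.0]
wrist_force: [-0.5, 1.3, -0.1]
grip_width: 0.241
finger_force: 0.8
```

send_rows:
  motion:
    - {"dp":[0,0.004,0],"twist":[0,0,0],"jaw":24}
    - {"dp":[0,0.008,0],"twist":[0,0,0],"jaw":24}
    - {"dp":[0,0.012,0],"twist":[0,0,0],"jaw":24}

```text
time: 12.95
tool_pos: [455.3, 66.3, 26.5]
tcp_rot: [0.0, 0.998, -0.067, -0.0]
wrist_force: [0.3, 0.6, -0.1]
grip_width: 0.235
finger_force: 0.7
```

send_rows:
  motion:
    - {"dp":[0,0.006,0],"twist":[0,0,0],"jaw":24}
    - {"dp":[0,0.012,0],"twist":[0,0,0],"jaw":24}

```text
time: 13.15
tool_pos: [453.6, 54.3, 26.5]
tcp_rot: [0.0, 0.998, -0.067, -0.0]
wrist_force: [0.2, 1.4, 0.4]
grip_width: 0.239
finger_force: 0.7
```

send_rows:
  motion:
    - {"dp":[0,0.006,0],"twist":[0,0,0],"jaw":24}
    - {"dp":[0,0.012,0],"twist":[0,0,0],"jaw":24}

```text
time: 13.35
tool_pos: [452.0, 42.2, 26.5]
tcp_rot: [0.0, 0.998, -0.067, -0.0]
wrist_force: [0.2, 1.8, 0.1]
grip_width: 0.241
finger_force: 0.7
```

send_rows:
  motion:
    - {"dp":[0,0.006,0],"twist":[0,0,0],"jaw":24}
    - {"dp":[0,0.012,0],"twist":[0,0,0],"jaw":24}

```text
time: 13.55
tool_pos: [450.4, 30.4, 26.5]
tcp_rot: [0.0, 0.998, -0.067, -0.0]
wrist_force: [0.3, 1.5, -0.3]
grip_width: 0.24
finger_force: 0.7
```

send_rows:
  motion:
    - {"dp":[0,0.006,0],"twist":[0,0,0],"jaw":24}
    - {"dp":[0,0.012,0],"twist":[0,0,0],"jaw":24}

```text
time: 13.75
tool_pos: [448.8, 18.5, 26.5]
tcp_rot: [0.0, 0.998, -0.067, -0.0]
wrist_force: [-0.0, 0.6, -0.0]
grip_width: 0.24
finger_force: 0.7
```

send_rows:
  motion:
    - {"dp":[0,0.006,0],"twist":[0,0,0],"jaw":24}
    - {"dp":[0,0.012,0],"twist":[0,0,0],"jaw":24}

```text
time: 13.95
tool_pos: [447.2, 6.7, 26.5]
tcp_rot: [0.0, 0.998, -0.067, -0.0]
wrist_force: [0.3, 1.6, -0.0]
grip_width: 0.239
finger_force: 0.6
```

send_rows:
  motion:
    - {"dp":[0,0.006,0],"twist":[0,0,0],"jaw":24}
    - {"dp":[0,0.012,0],"twist":[0,0,0],"jaw":24}

```text
time: 14.15
tool_pos: [445.6, -5.2, 26.5]
tcp_rot: [0.0, 0.998, -0.067, -0.0]
wrist_force: [0.1, 1.9, 0.4]
grip_width: 0.246
finger_force: 0.6
```

About 1.4 N over ten readings, so this is the half-worn block. I grip it and slide it to the yellow bay.

send_rows:
  motion:
    - {"dp":[0,0,0],"twist":[0,0,0],"jaw":10}
    - {"dp":[0,0,0],"twist":[0,0,0],"jaw":10}
    - {"dp":[0,0,0],"twist":[0,0,0],"jaw":10}
    - {"dp":[0,0,-0.0005],"twist":[0,0,0],"jaw":10}

```text
time: 14.55
tool_pos: [444.9, -4.7, 26.5]
tcp_rot: [0.0, 0.998, -0.067, -0.001]
wrist_force: [-0.6, 0.3, -7.3]
grip_width: 0.179
finger_force: 30.0
```

send_rows:
  motion:
    - {"dp":[0.002,0.015,0],"twist":[0,0,0],"jaw":10}
    - {"dp":[0.006,0.035,0],"twist":[0,0,0],"jaw":10}
    - {"dp":[0.01,0.06,0],"twist":[0,0,0],"jaw":10}
    - {"dp":[0.014,0.085,0],"twist":[0,0,0],"jaw":10}
    - {"dp":[0.018,0.11,0],"twist":[0,0,0],"jaw":10}

```text
time: 15.05
tool_pos: [448.1, -116.4, 26.5]
tcp_rot: [-0.0, 0.998, -0.067, -0.001]
wrist_force: [0.5, 0.4, -6.3]
grip_width: 0.181
finger_force: 30.0
```

send_rows:
  motion:
    - {"dp":[0.004,0.025,0],"twist":[0,0,0],"jaw":10}
    - {"dp":[0.008,0.05,0],"twist":[0,0,0],"jaw":10}
    - {"dp":[0.012,0.075,0],"twist":[0,0,0],"jaw":10}
    - {"dp":[0.016,0.1,0],"twist":[0,0,0],"jaw":10}
    - {"dp":[0.019,0.12,0],"twist":[0,0,0],"jaw":10}

```text
time: 15.55
tool_pos: [450.9, -238.6, 26.5]
tcp_rot: [-0.0, 0.998, -0.068, -0.001]
wrist_force: [0.4, 0.5, -3.8]
grip_width: 0.184
finger_force: 30.0
```

send_rows:
  motion:
    - {"dp":[0.004,0.025,0],"twist":[0,0,-0.5],"jaw":10}
    - {"dp":[0.008,0.05,0],"twist":[0,0,-1.15],"jaw":10}
    - {"dp":[0.012,0.075,0],"twist":[0,0,-1.15],"jaw":10}
    - {"dp":[0.015,0.095,0],"twist":[0,0,-1.15],"jaw":10}
    - {"dp":[0.016,0.102,0],"twist":[0,0,-1.15],"jaw":10}

```text
time: 16.05
tool_pos: [452.9, -343.0, 26.5]
tcp_rot: [0.0, 0.998, -0.059, -0.0]
wrist_force: [-0.3, 1.0, -2.8]
grip_width: 0.18
finger_force: 30.0
```

send_rows:
  motion:
    - {"dp":[0.012,-0.001,0],"twist":[0,0,0],"jaw":10}
    - {"dp":[0.026,-0.0015,0],"twist":[0,0,0],"jaw":10}
    - {"dp":[0.042,-0.0015,0],"twist":[0,0,0],"jaw":10}
    - {"dp":[0.054,-0.0015,0],"twist":[0,0,0],"jaw":10}
    - {"dp":[0.06,-0.0015,0],"twist":[0,0,0],"jaw":10}

```text
time: 16.55
tool_pos: [515.5, -344.4, 26.6]
tcp_rot: [-0.001, 0.998, -0.056, 0.0]
wrist_force: [-0.4, 0.4, -2.7]
grip_width: 0.178
finger_force: 30.0
```

send_rows:
  motion:
    - {"dp":[0.01,0,0],"twist":[0,0,0],"jaw":10}
    - {"dp":[0.02,0,0],"twist":[0,0,0],"jaw":10}
    - {"dp":[0.03,0,0],"twist":[0,0,0],"jaw":10}
    - {"dp":[0.038,0,0],"twist":[0,0,0],"jaw":10}
    - {"dp":[0.042,0,0],"twist":[0,0,0],"jaw":10}

```text
time: 17.05
tool_pos: [556.2, -350.8, 26.8]
tcp_rot: [-0.0, 0.998, -0.057, 0.0]
wrist_force: [-0.2, -0.1, -8.0]
grip_width: 0.181
finger_force: 30.0
```

send_rows:
  motion:
    - {"dp":[0.002,0,0],"twist":[0,0,0],"jaw":10}
    - {"dp":[0.004,0,0],"twist":[0,0,0],"jaw":10}

```text
time: 17.25
tool_pos: [558.7, -351.4, 26.7]
tcp_rot: [-0.0, 0.998, -0.057, -0.001]
wrist_force: [0.2, -0.6, -8.4]
grip_width: 0.184
finger_force: 30.0
```

send_rows:
  motion:
    - {"dp":[0.001,0,0],"twist":[0,0,0],"jaw":10}
    - {"dp":[0.002,0,0],"twist":[0,0,0],"jaw":10}

```text
time: 17.45
tool_pos: [560.8, -351.7, 27.0]
tcp_rot: [0.0, 0.998, -0.057, -0.0]
wrist_force: [-0.1, -0.8, -7.3]
grip_width: 0.184
finger_force: 30.0
```

send_rows:
  motion:
    - {"dp":[0.001,0.001,0.0006],"twist":[0,0,0],"jaw":10}
    - {"dp":[0.002,0.001,0.0006],"twist":[0,0,0],"jaw":10}

```text
time: 17.65
tool_pos: [561.4, -352.4, 26.6]
tcp_rot: [-0.0, 0.998, -0.057, -0.002]
wrist_force: [-5.8, 1.9, -1.0]
grip_width: 0.178
finger_force: 30.0
```

send_rows:
  motion:
    - {"dp":[0.001,0,0],"twist":[0,0,0],"jaw":10}
    - {"dp":[0.002,0,0],"twist":[0,0,0],"jaw":10}

```text
time: 17.85
tool_pos: [561.5, -352.4, 26.6]
tcp_rot: [-0.001, 0.998, -0.057, -0.004]
wrist_force: [-10.0, 4.3, 2.4]
grip_width: 0.182
finger_force: 30.0
```

send_rows:
  motion:
    - {"dp":[0.001,0,0],"twist":[0,0,0],"jaw":10}
    - {"dp":[0.002,0,0],"twist":[0,0,0],"jaw":10}

```text
time: 18.05
tool_pos: [561.5, -352.4, 26.7]
tcp_rot: [-0.001, 0.998, -0.058, -0.006]
wrist_force: [-14.6, 5.2, 7.2]
grip_width: 0.185
finger_force: 30.0
```

send_rows:
  motion:
    - {"dp":[0.001,0,0],"twist":[0,0,0],"jaw":10}
    - {"dp":[0.002,0,0],"twist":[0,0,0],"jaw":10}

```text
time: 18.25
tool_pos: [561.5, -352.4, 26.7]
tcp_rot: [-0.001, 0.998, -0.058, -0.008]
wrist_force: [-17.5, 6.4, 11.1]
grip_width: 0.178
finger_force: 30.0
```

The block is home in yellow: position is stuck and force is rising. I release it and go to the left block.

send_rows:
  motion:
    - {"dp":[-0.005,0,0],"twist":[0,0,0],"jaw":30}
    - {"dp":[-0.005,0,0],"twist":[0,0,0],"jaw":60}
    - {"dp":[-0.005,0,0],"twist":[0,0,0],"jaw":60}
    - {"dp":[-0.005,0,-0.03],"twist":[0,0,0],"jaw":60}
    - {"dp":[-0.005,0,-0.08],"twist":[0,0,0],"jaw":60}

```text
time: 18.75
tool_pos: [562.8, -352.2, 104.5]
tcp_rot: [-0.001, 0.998, -0.057, -0.002]
wrist_force: [0.6, -0.6, 0.2]
grip_width: 0.543
finger_force: 0.0
```

send_rows:
  motion:
    - {"dp":[-0.005,-0.02,-0.03],"twist":[0,0,0],"jaw":60}
    - {"dp":[-0.015,-0.06,-0.05],"twist":[0,0,0],"jaw":60}
    - {"dp":[-0.025,-0.1,-0.05],"twist":[0,0,0],"jaw":60}
    - {"dp":[-0.037,-0.145,-0.05],"twist":[0,0,0],"jaw":60}
    - {"dp":[-0.05,-0.188,-0.05],"twist":[0,0,0],"jaw":60}

```text
time: 19.25
tool_pos: [537.1, -158.6, 157.8]
tcp_rot: [0.0, 0.998, -0.057, 0.002]
wrist_force: [0.2, 0.2, 0.6]
grip_width: 0.601
finger_force: 0.0
```

send_rows:
  motion:
    - {"dp":[-0.01,-0.038,0],"twist":[0,0,0],"jaw":60}
    - {"dp":[-0.02,-0.076,0],"twist":[0,0,0],"jaw":60}
    - {"dp":[-0.03,-0.114,0],"twist":[0,0,0],"jaw":60}
    - {"dp":[-0.04,-0.152,0],"twist":[0,0,0],"jaw":60}
    - {"dp":[-0.05,-0.188,0],"twist":[0,0,0],"jaw":60}

```text
time: 19.75
tool_pos: [508.6, 34.3, 157.6]
tcp_rot: [-0.0, 0.998, -0.057, 0.002]
wrist_force: [-0.0, 0.3, 0.1]
grip_width: 0.598
finger_force: 0.0
```

send_rows:
  motion:
    - {"dp":[-0.013,-0.045,0],"twist":[0,0,1.15],"jaw":60}
    - {"dp":[-0.026,-0.09,0],"twist":[0,0,1.15],"jaw":60}
    - {"dp":[-0.039,-0.135,0],"twist":[0,0,1.15],"jaw":60}
    - {"dp":[-0.05,-0.184,0],"twist":[0,0,1.15],"jaw":60}
    - {"dp":[-0.05,-0.184,0],"twist":[0,0,1.15],"jaw":60}

```text
time: 20.25
tool_pos: [477.8, 230.3, 158.4]
tcp_rot: [-0.004, 0.998, -0.061, 0.001]
wrist_force: [-0.7, -0.3, -0.2]
grip_width: 0.602
finger_force: 0.0
```

send_rows:
  motion:
    - {"dp":[0,0,0.03],"twist":[0,0,0],"jaw":60}
    - {"dp":[0,0,0.06],"twist":[0,0,0],"jaw":60}
    - {"dp":[0,0,0.09],"twist":[0,0,0],"jaw":60}
    - {"dp":[0,0,0.095],"twist":[0,0,0],"jaw":60}
    - {"dp":[0,0,0.095],"twist":[0,0,0],"jaw":60}

```text
time: 20.75
tool_pos: [479.3, 220.7, 61.4]
tcp_rot: [-0.0, 0.998, -0.067, -0.0]
wrist_force: [0.1, -0.5, 0.7]
grip_width: 0.603
finger_force: 0.0
```

Run:
```python
from h import *
from cell import monitor,cams
f=cams.grab_frame('top')
g=cams.grab_frame('scene')
s=monitor.sense();print(s['time'],s['tool_pos'],s['tcp_rot'],s['wrist_force'],s['grip_width'])
a=cv2.resize(f['frame'][165:235,260:370],(600,382),interpolation=cv2.INTER_CUBIC);b=cv2.resize(g['frame'][140:210,120:220],(300,210),interpolation=cv2.INTER_CUBIC)
d=np.zeros((592,600,3),np.uint8);d[:382]=a;d[382:,:300]=b
cv2.imwrite('pics/i.png',d[:,:,::-1])
```

```text
20.85 [480.3345289  221.31521212  62.99566405] [-8.67577881e-04  9.97730476e-01 -6.73146574e-02  1.37182150e-03] [-0.07639063  0.54514123 -0.49152018] 0.6037567468596461
```

View pics/i.png

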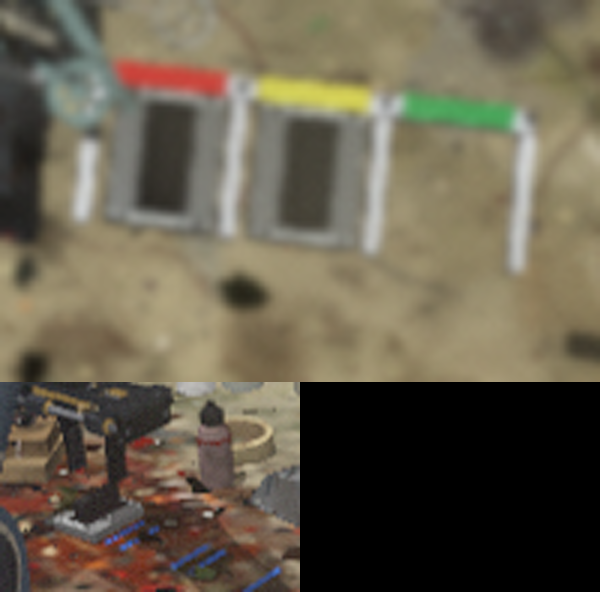

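Both blocks are home against their stops, and the gripper stands over the left block. I descend and drag this one as a check.

send_rows:
  motion:
    - {"dp":[-0.002,0,0.018],"twist":[0,0,0],"jaw":60}
    - {"dp":[-0.002,0,0.035],"twist":[0,0,0],"jaw":50}
    - {"dp":[-0.002,0,0.035],"twist":[0,0,0],"jaw":25}
    - {"dp":[-0.002,0,0.035],"twist":[0,0,0],"jaw":25}
    - {"dp":[-0.002,0,0.035],"twist":[0,0,0],"jaw":25}

```text
time: 21.35
tool_pos: [478.1, 221.4, 27.9]
tcp_rot: [-0.001, 0.998, -0.067, 0.001]
wrist_force: [0.1, -0.4, 1.1]
grip_width: 0.33
finger_force: 0.0
```

send_rows:
  motion:
    - {"dp":[0,0.004,0],"twist":[0,0,0],"jaw":24}
    - {"dp":[0,0.008,0],"twist":[0,0,0],"jaw":24}
    - {"dp":[0,0.012,0],"twist":[0,0,0],"jaw":24}
    - {"dp":[0,0.016,0],"twist":[0,0,0],"jaw":24}
    - {"dp":[0,0.02,0],"twist":[0,0,0],"jaw":24}

```text
time: 21.85
tool_pos: [474.7, 201.2, 26.9]
tcp_rot: [-0.001, 0.998, -0.067, 0.001]
wrist_force: [1.3, 4.0, 3.2]
grip_width: 0.241
finger_force: 2.1
```

send_rows:
  motion:
    - {"dp":[0,0.006,0],"twist":[0,0,0],"jaw":24}
    - {"dp":[0,0.012,0],"twist":[0,0,0],"jaw":24}

```text
time: 22.05
tool_pos: [472.6, 188.6, 26.4]
tcp_rot: [0.0, 0.998, -0.067, 0.0]
wrist_force: [0.8, 4.9, 4.0]
grip_width: 0.242
finger_force: 2.1
```

send_rows:
  motion:
    - {"dp":[0,0.006,0],"twist":[0,0,0],"jaw":24}
    - {"dp":[0,0.012,0],"twist":[0,0,0],"jaw":24}

```text
time: 22.25
tool_pos: [470.9, 176.4, 26.3]
tcp_rot: [0.0, 0.998, -0.067, -0.0]
wrist_force: [0.5, 3.6, 2.1]
grip_width: 0.24
finger_force: 2.1
```

send_rows:
  motion:
    - {"dp":[0,0.006,0],"twist":[0,0,0],"jaw":24}
    - {"dp":[0,0.012,0],"twist":[0,0,0],"jaw":24}

```text
time: 22.45
tool_pos: [469.2, 164.6, 26.3]
tcp_rot: [0.0, 0.998, -0.067, -0.0]
wrist_force: [0.4, 3.2, 3.1]
grip_width: 0.239
finger_force: 2.0
```

send_rows:
  motion:
    - {"dp":[0,0.006,0],"twist":[0,0,0],"jaw":24}
    - {"dp":[0,0.012,0],"twist":[0,0,0],"jaw":24}

```text
time: 22.65
tool_pos: [467.6, 152.7, 26.3]
tcp_rot: [0.0, 0.998, -0.067, -0.0]
wrist_force: [1.3, 4.3, 0.9]
grip_width: 0.237
finger_force: 1.9
```

send_rows:
  motion:
    - {"dp":[0,0.006,0],"twist":[0,0,0],"jaw":24}
    - {"dp":[0,0.012,0],"twist":[0,0,0],"jaw":24}

```text
time: 22.85
tool_pos: [466.0, 140.8, 26.3]
tcp_rot: [0.0, 0.998, -0.067, -0.0]
wrist_force: [0.8, 3.7, 1.4]
grip_width: 0.24
finger_force: 1.9
```

The left block drags at about 4 N, clearly more than the middle block's 1.4 N. That means the middle block, now in yellow, is the worn one. One more check of the left block with less vertical load.

send_rows:
  motion:
    - {"dp":[0,-0.002,-0.002],"twist":[0,0,0],"jaw":28}
    - {"dp":[0,-0.002,-0.002],"twist":[0,0,0],"jaw":28}
    - {"dp":[0,0.004,-0.002],"twist":[0,0,0],"jaw":28}
    - {"dp":[0,0.01,-0.002],"twist":[0,0,0],"jaw":28}
    - {"dp":[0,0.014,-0.002],"twist":[0,0,0],"jaw":28}

```text
time: 23.35
tool_pos: [464.2, 127.3, 28.3]
tcp_rot: [-0.0, 0.998, -0.067, -0.0]
wrist_force: [0.8, 1.8, -1.7]
grip_width: 0.28
finger_force: 1.2
```

send_rows:
  motion:
    - {"dp":[0,0.003,0],"twist":[0,0,0],"jaw":28}
    - {"dp":[0,0.006,0],"twist":[0,0,0],"jaw":28}

```text
time: 23.55
tool_pos: [463.4, 121.4, 28.4]
tcp_rot: [-0.0, 0.998, -0.067, -0.0]
wrist_force: [0.5, 2.0, -1.4]
grip_width: 0.281
finger_force: 1.2
```

send_rows:
  motion:
    - {"dp":[0,0.003,0],"twist":[0,0,0],"jaw":28}
    - {"dp":[0,0.006,0],"twist":[0,0,0],"jaw":28}

```text
time: 23.75
tool_pos: [462.7, 115.5, 28.4]
tcp_rot: [-0.0, 0.998, -0.067, -0.0]
wrist_force: [-0.2, 2.2, -1.8]
grip_width: 0.278
finger_force: 1.2
```

send_rows:
  motion:
    - {"dp":[0,0.003,-0.0008],"twist":[0,0,0],"jaw":28}
    - {"dp":[0,0.006,-0.0016],"twist":[0,0,0],"jaw":28}

```text
time: 23.95
tool_pos: [461.9, 109.6, 30.1]
tcp_rot: [0.0, 0.998, -0.067, 0.0]
wrist_force: [0.0, 2.1, -1.2]
grip_width: 0.282
finger_force: 1.2
```

send_rows:
  motion:
    - {"dp":[0,0.003,-0.0008],"twist":[0,0,0],"jaw":28}
    - {"dp":[0,0.006,-0.0016],"twist":[0,0,0],"jaw":28}

```text
time: 24.15
tool_pos: [461.2, 103.6, 31.8]
tcp_rot: [-0.0, 0.998, -0.067, 0.0]
wrist_force: [0.3, 3.1, -1.7]
grip_width: 0.281
finger_force: 1.2
```

The left block reads 2.1 N with a slight lift, so it is the half-worn one and the order is clear: right fresh, left half, middle worn. I leave this block here and move the worn one from yellow to green.

send_rows:
  motion:
    - {"dp":[0,-0.003,0],"twist":[0,0,0],"jaw":60}
    - {"dp":[0,-0.003,0],"twist":[0,0,0],"jaw":60}
    - {"dp":[0,0,-0.03],"twist":[0,0,0],"jaw":60}
    - {"dp":[0,0,-0.07],"twist":[0,0,0],"jaw":60}
    - {"dp":[0,0,-0.1],"twist":[0,0,0],"jaw":60}

```text
time: 24.65
tool_pos: [461.3, 103.7, 133.3]
tcp_rot: [0.0, 0.998, -0.067, 0.0]
wrist_force: [0.1, -1.2, 0.5]
grip_width: 0.579
finger_force: 0.0
```

send_rows:
  motion:
    - {"dp":[0.016,0.044,0],"twist":[0,0,0],"jaw":60}
    - {"dp":[0.032,0.088,0],"twist":[0,0,0],"jaw":60}
    - {"dp":[0.048,0.132,0],"twist":[0,0,0],"jaw":60}
    - {"dp":[0.064,0.176,0],"twist":[0,0,0],"jaw":60}
    - {"dp":[0.08,0.22,0],"twist":[0,0,0],"jaw":60}

```text
time: 25.15
tool_pos: [510.7, -127.1, 131.8]
tcp_rot: [0.0, 0.998, -0.067, -0.0]
wrist_force: [0.5, -0.0, 0.4]
grip_width: 0.599
finger_force: 0.0
```

send_rows:
  motion:
    - {"dp":[0.016,0.044,0],"twist":[0,0,-1.15],"jaw":60}
    - {"dp":[0.032,0.088,0],"twist":[0,0,-1.15],"jaw":60}
    - {"dp":[0.048,0.132,0],"twist":[0,0,-1.15],"jaw":60}
    - {"dp":[0.064,0.176,0],"twist":[0,0,-1.15],"jaw":60}
    - {"dp":[0.08,0.218,0],"twist":[0,0,-1.15],"jaw":60}

```text
time: 25.65
tool_pos: [560.4, -354.2, 131.5]
tcp_rot: [0.0, 0.998, -0.058, -0.001]
wrist_force: [1.0, 0.4, -0.4]
grip_width: 0.599
finger_force: 0.0
```

send_rows:
  motion:
    - {"dp":[0,0,0.03],"twist":[0,0,0],"jaw":60}
    - {"dp":[0,0,0.06],"twist":[0,0,0],"jaw":60}
    - {"dp":[0,0,0.07],"twist":[0,0,0],"jaw":60}
    - {"dp":[0,0,0.07],"twist":[0,0,0],"jaw":60}
    - {"dp":[0,0,0.07],"twist":[0,0,0],"jaw":60}

```text
time: 26.15
tool_pos: [561.8, -351.6, 62.8]
tcp_rot: [0.0, 0.998, -0.057, 0.001]
wrist_force: [-0.5, -0.2, 0.5]
grip_width: 0.597
finger_force: 0.0
```

send_rows:
  motion:
    - {"dp":[0,0,0.02],"twist":[0,0,0],"jaw":60}
    - {"dp":[0,0,0.036],"twist":[0,0,0],"jaw":40}
    - {"dp":[0,0,0.036],"twist":[0,0,0],"jaw":10}
    - {"dp":[0,0,0.036],"twist":[0,0,0],"jaw":10}
    - {"dp":[0,0,0.036],"twist":[0,0,0],"jaw":10}

```text
time: 26.65
tool_pos: [561.7, -352.0, 26.7]
tcp_rot: [0.0, 0.998, -0.057, 0.001]
wrist_force: [-0.1, 0.0, 0.1]
grip_width: 0.322
finger_force: 0.0
```

send_rows:
  motion:
    - {"dp":[0,0,0],"twist":[0,0,0],"jaw":10}
    - {"dp":[0,0,0],"twist":[0,0,0],"jaw":10}
    - {"dp":[-0.004,0,0],"twist":[0,0,0],"jaw":10}
    - {"dp":[-0.012,0,0],"twist":[0,0,0],"jaw":10}
    - {"dp":[-0.024,0,0],"twist":[0,0,0],"jaw":10}

```text
time: 27.15
tool_pos: [538.0, -348.9, 26.5]
tcp_rot: [0.0, 0.998, -0.057, 0.001]
wrist_force: [1.9, -0.1, 4.3]
grip_width: 0.182
finger_force: 30.0
```

send_rows:
  motion:
    - {"dp":[-0.015,0,0],"twist":[0,0,0],"jaw":10}
    - {"dp":[-0.035,0,0],"twist":[0,0,0],"jaw":10}
    - {"dp":[-0.055,0,0],"twist":[0,0,0],"jaw":10}
    - {"dp":[-0.075,0,0],"twist":[0,0,0],"jaw":10}
    - {"dp":[-0.086,0,0],"twist":[0,0,0],"jaw":10}

```text
time: 27.65
tool_pos: [449.7, -339.4, 26.5]
tcp_rot: [0.001, 0.998, -0.058, 0.0]
wrist_force: [1.4, 0.4, 3.8]
grip_width: 0.186
finger_force: 30.0
```

send_rows:
  motion:
    - {"dp":[0,0.015,0],"twist":[0,0,0],"jaw":10}
    - {"dp":[0,0.04,0],"twist":[0,0,0],"jaw":10}
    - {"dp":[0,0.065,0],"twist":[0,0,0],"jaw":10}
    - {"dp":[0,0.08,0],"twist":[0,0,0],"jaw":10}
    - {"dp":[0,0.084,0],"twist":[0,0,0],"jaw":10}

```text
time: 28.15
tool_pos: [440.6, -424.7, 26.4]
tcp_rot: [0.0, 0.998, -0.059, -0.0]
wrist_force: [-1.4, 2.8, 9.6]
grip_width: 0.181
finger_force: 30.0
```

send_rows:
  motion:
    - {"dp":[0.012,0,-0.0003],"twist":[0,0,0],"jaw":10}
    - {"dp":[0.026,0,-0.0003],"twist":[0,0,0],"jaw":10}
    - {"dp":[0.042,0,-0.0003],"twist":[0,0,0],"jaw":10}
    - {"dp":[0.056,0,-0.0003],"twist":[0,0,0],"jaw":10}
    - {"dp":[0.066,0,-0.0003],"twist":[0,0,0],"jaw":10}

```text
time: 28.65
tool_pos: [506.6, -430.3, 26.5]
tcp_rot: [0.0, 0.998, -0.058, -0.001]
wrist_force: [-2.2, 0.1, 7.3]
grip_width: 0.183
finger_force: 30.0
```

send_rows:
  motion:
    - {"dp":[0.01,0,0],"twist":[0,0,0],"jaw":10}
    - {"dp":[0.02,0,0],"twist":[0,0,0],"jaw":10}
    - {"dp":[0.03,0,0],"twist":[0,0,0],"jaw":10}
    - {"dp":[0.036,0,0],"twist":[0,0,0],"jaw":10}
    - {"dp":[0.04,0,0],"twist":[0,0,0],"jaw":10}

```text
time: 29.15
tool_pos: [545.8, -435.0, 26.5]
tcp_rot: [0.0, 0.998, -0.058, -0.001]
wrist_force: [-3.2, 0.3, 7.0]
grip_width: 0.184
finger_force: 30.0
```

send_rows:
  motion:
    - {"dp":[0.002,0,0],"twist":[0,0,0],"jaw":10}
    - {"dp":[0.003,0,0],"twist":[0,0,0],"jaw":10}

```text
time: 29.35
tool_pos: [548.4, -435.3, 26.5]
tcp_rot: [0.0, 0.998, -0.058, -0.001]
wrist_force: [-2.4, 0.3, 7.2]
grip_width: 0.177
finger_force: 30.0
```

send_rows:
  motion:
    - {"dp":[0.001,0,0],"twist":[0,0,0],"jaw":10}
    - {"dp":[0.002,0,0],"twist":[0,0,0],"jaw":10}

```text
time: 29.55
tool_pos: [550.1, -435.7, 26.5]
tcp_rot: [0.0, 0.998, -0.058, -0.002]
wrist_force: [-3.0, 0.9, 6.7]
grip_width: 0.182
finger_force: 30.0
```

send_rows:
  motion:
    - {"dp":[0.001,0,0],"twist":[0,0,0],"jaw":10}
    - {"dp":[0.002,0,0],"twist":[0,0,0],"jaw":10}

```text
time: 29.75
tool_pos: [552.0, -436.0, 26.5]
tcp_rot: [0.0, 0.998, -0.058, -0.002]
wrist_force: [-3.7, -0.5, 8.0]
grip_width: 0.186
finger_force: 30.0
```

send_rows:
  motion:
    - {"dp":[0.001,0,0],"twist":[0,0,0],"jaw":10}
    - {"dp":[0.002,0,0],"twist":[0,0,0],"jaw":10}

```text
time: 29.95
tool_pos: [552.1, -436.1, 26.5]
tcp_rot: [-0.0, 0.998, -0.058, -0.004]
wrist_force: [-8.1, 1.7, 11.9]
grip_width: 0.183
finger_force: 30.0
```

The worn block is home in green at the expected depth. Next I fetch the half-worn one.

send_rows:
  motion:
    - {"dp":[-0.002,0,0],"twist":[0,0,0],"jaw":30}
    - {"dp":[-0.002,0,0],"twist":[0,0,0],"jaw":60}
    - {"dp":[-0.002,0,0],"twist":[0,0,0],"jaw":60}
    - {"dp":[-0.002,0,-0.03],"twist":[0,0,0],"jaw":60}
    - {"dp":[-0.002,0,-0.08],"twist":[0,0,0],"jaw":60}

```text
time: 30.45
tool_pos: [551.4, -433.7, 102.1]
tcp_rot: [-0.003, 0.998, -0.057, -0.004]
wrist_force: [0.6, -1.0, 0.7]
grip_width: 0.54
finger_force: 0.0
```

send_rows:
  motion:
    - {"dp":[-0.005,-0.02,-0.03],"twist":[0,0,0],"jaw":60}
    - {"dp":[-0.015,-0.06,-0.03],"twist":[0,0,0],"jaw":60}
    - {"dp":[-0.025,-0.1,-0.03],"twist":[0,0,0],"jaw":60}
    - {"dp":[-0.037,-0.14,-0.03],"twist":[0,0,0],"jaw":60}
    - {"dp":[-0.051,-0.177,-0.03],"twist":[0,0,0],"jaw":60}

```text
time: 30.95
tool_pos: [523.5, -251.5, 135.8]
tcp_rot: [-0.0, 0.998, -0.057, -0.0]
wrist_force: [1.0, 0.4, 0.4]
grip_width: 0.599
finger_force: 0.0
```

send_rows:
  motion:
    - {"dp":[-0.01,-0.036,0],"twist":[0,0,0],"jaw":60}
    - {"dp":[-0.02,-0.072,0],"twist":[0,0,0],"jaw":60}
    - {"dp":[-0.03,-0.108,0],"twist":[0,0,0],"jaw":60}
    - {"dp":[-0.04,-0.144,0],"twist":[0,0,0],"jaw":60}
    - {"dp":[-0.051,-0.177,0],"twist":[0,0,0],"jaw":60}

```text
time: 31.45
tool_pos: [492.9, -70.2, 135.9]
tcp_rot: [-0.0, 0.998, -0.057, -0.0]
wrist_force: [0.8, 0.6, -0.6]
grip_width: 0.603
finger_force: 0.0
```

send_rows:
  motion:
    - {"dp":[-0.012,-0.044,0],"twist":[0,0,1.15],"jaw":60}
    - {"dp":[-0.024,-0.088,0],"twist":[0,0,1.15],"jaw":60}
    - {"dp":[-0.036,-0.132,0],"twist":[0,0,1.15],"jaw":60}
    - {"dp":[-0.049,-0.176,0],"twist":[0,0,1.15],"jaw":60}
    - {"dp":[-0.049,-0.176,0],"twist":[0,0,1.15],"jaw":60}

```text
time: 31.95
tool_pos: [463.2, 115.5, 136.5]
tcp_rot: [-0.002, 0.998, -0.061, 0.0]
wrist_force: [0.5, 1.0, -0.6]
grip_width: 0.599
finger_force: 0.0
```

send_rows:
  motion:
    - {"dp":[0,0,0.03],"twist":[0,0,0],"jaw":60}
    - {"dp":[0,0,0.06],"twist":[0,0,0],"jaw":60}
    - {"dp":[0,0,0.075],"twist":[0,0,0],"jaw":60}
    - {"dp":[0,0,0.075],"twist":[0,0,0],"jaw":60}
    - {"dp":[0,0,0.075],"twist":[0,0,0],"jaw":60}

```text
time: 32.45
tool_pos: [465.0, 108.1, 61.1]
tcp_rot: [0.0, 0.998, -0.067, -0.0]
wrist_force: [0.7, 0.4, -0.1]
grip_width: 0.601
finger_force: 0.0
```

send_rows:
  motion:
    - {"dp":[-0.002,0,0.018],"twist":[0,0,0],"jaw":60}
    - {"dp":[-0.002,0,0.034],"twist":[0,0,0],"jaw":50}
    - {"dp":[-0.002,0,0.034],"twist":[0,0,0],"jaw":10}
    - {"dp":[-0.002,0,0.034],"twist":[0,0,0],"jaw":10}
    - {"dp":[-0.002,0,0.034],"twist":[0,0,0],"jaw":10}

```text
time: 32.95
tool_pos: [463.9, 108.8, 28.2]
tcp_rot: [-0.0, 0.998, -0.067, 0.001]
wrist_force: [-0.1, -0.3, -0.1]
grip_width: 0.321
finger_force: 0.0
```

send_rows:
  motion:
    - {"dp":[0,0,0],"twist":[0,0,0],"jaw":10}
    - {"dp":[0,0,0],"twist":[0,0,0],"jaw":10}
    - {"dp":[0,0,0],"twist":[0,0,0],"jaw":10}

```text
time: 33.25
tool_pos: [463.4, 107.9, 27.8]
tcp_rot: [0.001, 0.998, -0.067, 0.001]
wrist_force: [-1.0, -3.2, 6.3]
grip_width: 0.181
finger_force: 30.0
```

send_rows:
  motion:
    - {"dp":[0.002,0.012,0],"twist":[0,0,0],"jaw":10}
    - {"dp":[0.004,0.035,0],"twist":[0,0,0],"jaw":10}
    - {"dp":[0.007,0.06,0],"twist":[0,0,0],"jaw":10}
    - {"dp":[0.01,0.085,0],"twist":[0,0,0],"jaw":10}
    - {"dp":[0.012,0.11,0],"twist":[0,0,0],"jaw":10}

```text
time: 33.75
tool_pos: [461.4, -1.5, 27.7]
tcp_rot: [-0.001, 0.998, -0.067, 0.002]
wrist_force: [0.8, 5.6, 4.6]
grip_width: 0.182
finger_force: 30.0
```

send_rows:
  motion:
    - {"dp":[0.002,0.025,0],"twist":[0,0,0],"jaw":10}
    - {"dp":[0.005,0.05,0],"twist":[0,0,0],"jaw":10}
    - {"dp":[0.007,0.075,0],"twist":[0,0,0],"jaw":10}
    - {"dp":[0.01,0.1,0],"twist":[0,0,0],"jaw":10}
    - {"dp":[0.013,0.125,0],"twist":[0,0,0],"jaw":10}

```text
time: 34.25
tool_pos: [457.1, -127.2, 27.8]
tcp_rot: [-0.001, 0.998, -0.067, 0.001]
wrist_force: [-0.2, 5.5, 5.0]
grip_width: 0.182
finger_force: 30.0
```

send_rows:
  motion:
    - {"dp":[0.003,0.025,0],"twist":[0,0,0],"jaw":10}
    - {"dp":[0.006,0.05,0],"twist":[0,0,0],"jaw":10}
    - {"dp":[0.009,0.075,0],"twist":[0,0,0],"jaw":10}
    - {"dp":[0.011,0.1,0],"twist":[0,0,0],"jaw":10}
    - {"dp":[0.013,0.12,0],"twist":[0,0,0],"jaw":10}

```text
time: 34.75
tool_pos: [453.5, -248.4, 27.8]
tcp_rot: [-0.001, 0.998, -0.067, 0.001]
wrist_force: [0.2, 6.4, 7.0]
grip_width: 0.182
finger_force: 30.0
```

send_rows:
  motion:
    - {"dp":[0.003,0.025,0],"twist":[0,0,-0.5],"jaw":10}
    - {"dp":[0.006,0.05,0],"twist":[0,0,-1.15],"jaw":10}
    - {"dp":[0.009,0.072,0],"twist":[0,0,-1.15],"jaw":10}
    - {"dp":[0.011,0.088,0],"twist":[0,0,-1.15],"jaw":10}
    - {"dp":[0.011,0.092,0],"twist":[0,0,-1.15],"jaw":10}

```text
time: 35.25
tool_pos: [452.0, -342.3, 27.8]
tcp_rot: [-0.0, 0.998, -0.059, 0.001]
wrist_force: [1.0, 5.7, 8.3]
grip_width: 0.181
finger_force: 30.0
```

send_rows:
  motion:
    - {"dp":[0.012,-0.0012,-0.0005],"twist":[0,0,0],"jaw":10}
    - {"dp":[0.026,-0.0012,-0.0005],"twist":[0,0,0],"jaw":10}
    - {"dp":[0.042,-0.0012,-0.0005],"twist":[0,0,0],"jaw":10}
    - {"dp":[0.056,-0.0012,-0.0005],"twist":[0,0,0],"jaw":10}
    - {"dp":[0.064,-0.0012,-0.0005],"twist":[0,0,0],"jaw":10}

```text
time: 35.75
tool_pos: [513.7, -348.2, 27.8]
tcp_rot: [0.0, 0.998, -0.058, -0.002]
wrist_force: [-7.1, 0.9, 9.8]
grip_width: 0.185
finger_force: 30.0
```

send_rows:
  motion:
    - {"dp":[0.01,0,0],"twist":[0,0,0],"jaw":10}
    - {"dp":[0.02,0,0],"twist":[0,0,0],"jaw":10}
    - {"dp":[0.03,0,0],"twist":[0,0,0],"jaw":10}
    - {"dp":[0.036,0,0],"twist":[0,0,0],"jaw":10}
    - {"dp":[0.04,0,0],"twist":[0,0,0],"jaw":10}

```text
time: 36.25
tool_pos: [552.7, -352.7, 27.8]
tcp_rot: [0.0, 0.998, -0.058, -0.002]
wrist_force: [-6.5, 1.1, 8.7]
grip_width: 0.181
finger_force: 30.0
```

send_rows:
  motion:
    - {"dp":[0.002,0,0],"twist":[0,0,0],"jaw":10}
    - {"dp":[0.003,0,0],"twist":[0,0,0],"jaw":10}

```text
time: 36.45
tool_pos: [555.3, -353.1, 27.8]
tcp_rot: [0.0, 0.998, -0.058, -0.002]
wrist_force: [-5.7, 0.3, 7.6]
grip_width: 0.181
finger_force: 30.0
```

send_rows:
  motion:
    - {"dp":[0.001,0,0],"twist":[0,0,0],"jaw":10}
    - {"dp":[0.002,0,0],"twist":[0,0,0],"jaw":10}

```text
time: 36.65
tool_pos: [557.1, -353.3, 27.8]
tcp_rot: [0.0, 0.998, -0.058, -0.002]
wrist_force: [-7.1, 0.6, 8.3]
grip_width: 0.181
finger_force: 30.0
```

send_rows:
  motion:
    - {"dp":[0.001,0,0],"twist":[0,0,0],"jaw":10}
    - {"dp":[0.002,0,0],"twist":[0,0,0],"jaw":10}

```text
time: 36.85
tool_pos: [559.0, -353.6, 27.8]
tcp_rot: [0.0, 0.998, -0.058, -0.002]
wrist_force: [-5.7, 0.1, 7.6]
grip_width: 0.182
finger_force: 30.0
```

send_rows:
  motion:
    - {"dp":[0.001,0,0],"twist":[0,0,0],"jaw":10}
    - {"dp":[0.002,0,0],"twist":[0,0,0],"jaw":10}

```text
time: 37.05
tool_pos: [561.0, -353.9, 27.8]
tcp_rot: [0.0, 0.998, -0.058, -0.002]
wrist_force: [-6.1, 0.9, 7.9]
grip_width: 0.181
finger_force: 30.0
```

send_rows:
  motion:
    - {"dp":[0.001,0,0],"twist":[0,0,0],"jaw":10}
    - {"dp":[0.002,0,0],"twist":[0,0,0],"jaw":10}

```text
time: 37.25
tool_pos: [563.0, -354.1, 27.8]
tcp_rot: [0.0, 0.998, -0.058, -0.002]
wrist_force: [-6.0, 0.5, 8.5]
grip_width: 0.181
finger_force: 30.0
```

send_rows:
  motion:
    - {"dp":[0.001,0,0],"twist":[0,0,0],"jaw":10}
    - {"dp":[0.002,0,0],"twist":[0,0,0],"jaw":10}

```text
time: 37.45
tool_pos: [563.6, -354.2, 27.8]
tcp_rot: [0.0, 0.998, -0.058, -0.004]
wrist_force: [-10.7, 2.8, 11.0]
grip_width: 0.18
finger_force: 30.0
```

send_rows:
  motion:
    - {"dp":[0.001,0,0],"twist":[0,0,0],"jaw":10}
    - {"dp":[0.001,0,0],"twist":[0,0,0],"jaw":10}

```text
time: 37.65
tool_pos: [563.7, -354.3, 27.8]
tcp_rot: [0.0, 0.998, -0.058, -0.005]
wrist_force: [-11.5, 2.0, 13.4]
grip_width: 0.179
finger_force: 30.0
```

Contact at the stop. I release, lift, back away and check.

send_rows:
  motion:
    - {"dp":[-0.003,0,0],"twist":[0,0,0],"jaw":30}
    - {"dp":[-0.003,0,0],"twist":[0,0,0],"jaw":60}
    - {"dp":[-0.003,0,0],"twist":[0,0,0],"jaw":60}
    - {"dp":[-0.003,0,-0.03],"twist":[0,0,0],"jaw":60}
    - {"dp":[-0.003,0,-0.08],"twist":[0,0,0],"jaw":60}

```text
time: 38.15
tool_pos: [563.5, -351.8, 104.3]
tcp_rot: [-0.002, 0.998, -0.057, -0.003]
wrist_force: [0.4, -1.0, 1.0]
grip_width: 0.541
finger_force: 0.0
```

send_rows:
  motion:
    - {"dp":[-0.01,-0.03,-0.04],"twist":[0,0,0],"jaw":60}
    - {"dp":[-0.02,-0.07,-0.06],"twist":[0,0,0],"jaw":60}
    - {"dp":[-0.03,-0.11,-0.06],"twist":[0,0,0],"jaw":60}
    - {"dp":[-0.04,-0.15,-0.06],"twist":[0,0,0],"jaw":60}
    - {"dp":[-0.05,-0.19,-0.06],"twist":[0,0,0],"jaw":60}

```text
time: 38.65
tool_pos: [537.9, -156.8, 167.8]
tcp_rot: [0.0, 0.998, -0.057, 0.001]
wrist_force: [0.7, -0.1, -0.0]
grip_width: 0.596
finger_force: 0.0
```

send_rows:
  motion:
    - {"dp":[-0.01,-0.04,0],"twist":[0,0,0],"jaw":60}
    - {"dp":[-0.02,-0.08,0],"twist":[0,0,0],"jaw":60}
    - {"dp":[-0.03,-0.11,0],"twist":[0,0,0],"jaw":60}
    - {"dp":[-0.03,-0.11,0],"twist":[0,0,0],"jaw":60}

```text
time: 39.05
tool_pos: [520.1, -39.8, 167.9]
tcp_rot: [-0.001, 0.999, -0.053, 0.0]
wrist_force: [0.2, -0.9, -0.0]
grip_width: 0.601
finger_force: 0.0
```

Run:
```python
from h import *
from cell import monitor,cams
f=cams.grab_frame('top')
g=cams.grab_frame('scene')
s=monitor.sense();print(s['time'],s['tool_pos'],s['wrist_force'])
a=cv2.resize(f['frame'][165:235,260:370],(600,382),interpolation=cv2.INTER_CUBIC);b=cv2.resize(g['frame'][170:240,270:380],(330,210),interpolation=cv2.INTER_CUBIC)
d=np.zeros((592,600,3),np.uint8);d[:382]=a;d[382:,:330]=b
cv2.imwrite('pics/j.png',d[:,:,::-1])
```

```text
39.15 [520.89659574 -45.14635181 167.55512902] [-0.08429455  0.74106305 -0.07994648]
```

View pics/j.png

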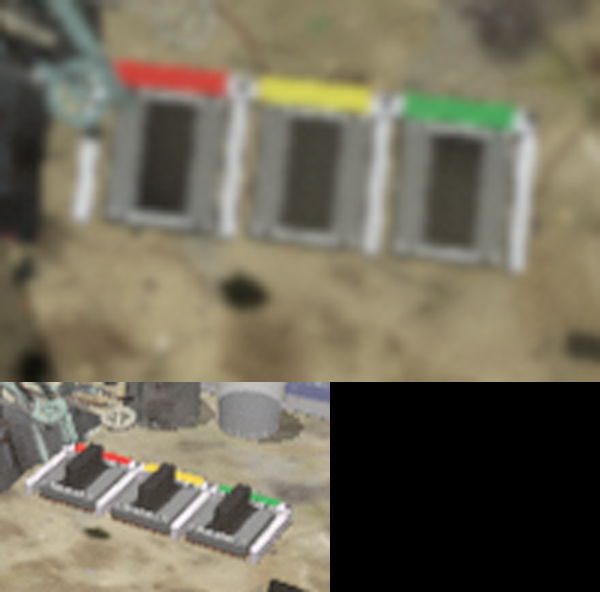

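All three blocks lie flat in their bays with their front edges against the red, yellow and green caps.

```bash
python3 -c "
from cell import hand_in
print(hand_in())"
```

```text
the job is handed in; nothing more can be done
None
```

I handed the job in at about 39 s with the fresh block (from the right mark) in the red bay, the half-worn (left mark) in yellow and the worn (middle mark) in green. All three are flat against their stops in the last pictures, but hand-in returned no verdict; I first misjudged the worn block as half-worn and slid it into yellow, then moved it to green.

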